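# Fetch a tinter bottle from the drawer, mix it and put it on the scales

## Robot

A 6-joint arm with a two-finger parallel gripper is mounted at the origin on the work surface. World frame = base frame: x ahead of the robot, y to its left, z up, the work surface at z = 0. Lengths are in m, angles in degrees, forces in N, time in s.
With the tool pointing down it reaches from about 0.425 to 0.95 m from the base axis. Payload 14.7 kg.
Tool frame: the origin (TCP) lies on the centre line of the jaws, within the pads' length; the fingertips stand ahead of it and the grasp point (between the pads) is the TCP (env.nose_length is the z of the fingertips in the tool frame, in m); z points along the fingers, y is the line along which they close (so a half turn about z gives the same grasp; the last joint's range is limited). The gripper opens to 85 mm and grips with 20 to 120 N. Pads are 22 mm wide; open, the fingers measure 114 mm over their backs; the gripper's body (76 mm by 85 mm) begins 54 mm behind the grasp point. The pads swing forward as they close: fully open they stand 13 mm farther back than shut.
Start: joints at [-79.045, 27.513, 91.461, -0, 61.026, -2.67], TCP at [0.153, -0.632, 0.25] pointing down, gripper open.
Joint ranges: [-157.49, 157.49], [-46.99, 117.5], [13.45, 153.17], [-89.5, 269.5], [5.16, 153.95], [-167.48, 167.48]. Speed limits (degrees/s): [108.29, 108.29, 136.94, 172.46, 172.46, 172.46].

## Interface

Orientations are given as [roll, pitch, yaw] about the fixed x, y, z axes, in that order (R = Rz(yaw) Ry(pitch) Rx(roll)).
In Python, from rig import monitor, viewer, order, env gives the robot as it stands.
- The arm moves only by the shell command python3 -m handwheel 'ROWS' [OPENING] [FORCE]. ROWS is JSON, a list of rows, each a list of 4 numbers: the shift along the tool's x, y, z in cm, then the turn about the tool's z in rad. In form: [[dx, dy, dz, yaw], ...]. A call has 1 to 12 rows; each row is the pose to reach, as a shift and turn from the pose commanded when the call began, along the tool's axes at that moment; what a row does not reach only later rows make up. A row lasts 1/8 s, in which the tool goes at most 62.5 mm and 10.7 degrees, less where a joint would pass 70% of its speed; a pose out of reach is approached as far as the arm can. A call with a gripper value outside its range is refused whole. OPENING is the opening, from -1 (shut) to 1 (fully open), set as the call begins (- or left out, the last holds). The fingers move at their own pace and stop on an object; FORCE is the grip in N (left out, the last holds). Time passes only in rows, so rows that repeat a pose let the fingers close. It gives the time, the measured TCP pose, the force, the opening and the grip force at its end, in the units of the state.
- monitor.get_state(): the state, without advancing time (a new reading comes with each control period).
- viewer.camera(name): name is "scene" or "top" or "wrist"; returns a dict with "frame" (400x640x3 uint8, red, green, blue), "mtx" (3x3 intrinsics, pixels), "extrinsics" (4x4, takes a point from camera to world coordinates); the wrist camera has in their place "mount" (4x4, takes a point from camera to tool coordinates, whose origin is the TCP and whose axes are the flange's). Camera axes: x right, y up, looking along -z (the intrinsics and any distortion apply to the point x, -y, -z); pixel columns grow to the right and rows downward; lengths in m; the calibration is good to about 2 mm. A picture is of the moment at which its call begins: read the wrist's pose just before it. There is no depth.
- order.finish_job(): hands the job in; it is judged then, once.
The state is a dict: "t": time; "q": joint angles; "joint_velocities": joint speeds; "effort": joint torques, N m; "eef_pos": TCP position; "tcp_rot": TCP orientation; "force": force on the tool from outside, world axes, zero at the start; "wrist_torque": the same for the moment, N m; "finger_gap": finger opening in m; "finger_force": force on a finger pad.
Only numpy, scipy, OpenCV 4.12 (cv2) and the standard library are available. Lean on these libraries where they do the work, as an engineer would, in place of code of your own. Each camera call takes 0.05 s, during which the arm holds its last target. There are 200 camera calls.

## Task

Move the tin that stands in front of the drawer unit out of the drawer's way and leave it standing upright elsewhere on the bench top itself (neither the drawer nor its unit may touch it), then pull the drawer fully open by its handle. Take out the bottle with the narrow cap, press it upright onto the mixer's round rubber pad until the pad is fully down, keep it down for a second, and then stand the bottle gently on the pan of the scales and let go. Knock nothing over and leave everything else where it is.

Things in the scene. Friction and masses are not known exactly. Their poses are not given: they have to be found in the camera images.
- cabinet: low grey steel drawer unit, fixed to the bench, 200 deep (x) x 280 wide (y) x 130 high. Origin: centre of its underside on the bench. Its front (drawer) face is the plane x = -100 of its own frame; the drawer slides out along its own -x. Top plate is at z = 130.
- drawer (a joint): opening of the one drawer of the unit, m: 0 shut, 0.165 fully open; it may start up to 15 mm open. Dark front panel 262 wide, 12 thick, its top edge at z = 97 (an open gap above it); floor inside at z = 24 (panel's inner face to back wall 161, side walls 254 apart and 69 high above the bench). Friction about 3 N, stays where left.
- drawer_handle (a point): middle of the drawer's handle, a round bar of 10 diameter and 120 long, parallel to the front panel (along the unit's y), axis 45 in front of the panel's face and 115 above the bench (15 below the unit's top), on two arms that slope up from the panel at the bar's ends. Moves with the drawer.
- bottle: the bottle to fetch: white round bottle, body 42 diameter and straight up to 76 high, then a narrow black cap 28 diameter, 94 high in all, about 0.12 kg. Origin: centre of its underside, z up its axis. Starts upright in the drawer, in one of three places side by side about 78 apart (other two: jar and can), axis about 45 to 75 behind the panel's inner face.
- jar: low wide jar in the drawer, 50 diameter, 50 high, origin under its centre. To be left standing in the drawer.
- can: plain metal can in the drawer, 46 diameter, 60 high, no cap, origin under its centre. To be left standing in the drawer.
- tin: plain metal paint tin, 58 diameter (rim 61 at 66 to 70 high), straight sided, 80 high in all with a raised lid of 44 diameter from 74 up, about 0.25 kg. Origin: centre of its underside. Starts standing on the bench in front of the drawer, in its way.
- mixer: grey mixer, fixed to the bench, box 130 (x) x 120 (y) x 66 high, origin under its centre; round sprung pad in the middle of its top.
- pad (a joint): travel of the mixer's pad, m: 0 up, 0.008 fully down; takes about 9 N to hold it fully down, springs back.
- pad_top (a point): centre of the upper face of the mixer's black rubber pad, 60 diameter; moves down with it.
- scales: grey bench scales, fixed, 190 (x) x 140 (y), housing 42 high, origin under its centre; round steel pan above it, 25 towards +x of its own frame from the middle.
- pan (a point): centre of the upper face of the scales' round steel pan, 116 diameter, 55 above the bench.
- tape: roll of masking tape lying flat on the bench, 90 outer diameter, 36 high, origin under its centre. Leave it.
- block: cork sanding block lying on the bench, 65 (x) x 120 (y) x 42 high, origin under its centre. Leave it.
- cup: white mixing cup on top of the drawer unit, 72 diameter at the rim, 85 high, origin under its centre. Leave it.
- padbox: cardboard box on top of the drawer unit, 70 x 100 x 50 high, origin under its centre. Leave it.
- thinner: white bottle standing on the bench towards the back, 68 diameter, 170 high, origin under its centre. Leave it.
- spatula: spatula lying on the bench towards the back, 160 long along its own x, origin under its middle. Leave it.
Not all that is in view belongs to the job. Leave any green look-alike of the mixer alone.

How it is judged:
By the outcome, as a careful person would: the job done as asked, in the order asked, and still so for the second after the job is handed in, with the robot touching nothing.
It also fails if it takes over 72 s, if anything falls off the work surface, if the arm or the gripper's body presses on something with over 40 N, if the wrist force passes 120 N, or if a joint passes its speed limit or range.

## Working session

There is one attempt and no reset: what is moved stays moved. The work goes in short steps, Python scripts to look and compute and a shell command to move; the robot and the scene stay as the last step left them, time stands still between calls to the robot, and variables do not carry over. Pictures are saved under pics/ and viewed, at most 10 in all, crops included, and the job is handed in when it is done.

```bash
ls; mkdir -p pics; python3 - <<'E'
from rig import monitor, viewer, order, env
import cv2,numpy as np
s=monitor.get_state();print(s, env.nose_length)
for n in("scene","top"):
    c=viewer.camera(n);cv2.imwrite(f"pics/{n}0.png",c["frame"][:,:,::-1]);print(n,c["mtx"],c["extrinsics"],[k for k in c])
E
```

```text
pics
{'t': 0.0, 'q': array([-7.90460217e+01,  2.75517994e+01,  9.14951725e+01, -2.22095335e-04,
        6.10267279e+01, -2.67155725e+00]), 'joint_velocities': array([-0.00034243,  0.00030022, -0.0690239 ,  0.04947242, -0.04270777,
        0.01300266]), 'effort': array([ 1.34143465e-03, -9.50639248e+01, -4.30183232e+01, -4.00237855e-05,
        1.24374696e-02, -2.58597555e-05]), 'eef_pos': array([ 0.15304773, -0.63130264,  0.24964111]), 'tcp_rot': array([-1.79926371e+02, -3.24123802e-03,  1.36256412e+01]), 'force': array([-0.90004932,  0.09706852, -0.6430129 ]), 'wrist_torque': array([ 0.05223691,  0.00990669, -0.02960749]), 'finger_force': 0.0, 'finger_gap': 0.08517664501236784} 0.019
scene [[411.85321865   0.         315.49097557]
 [  0.         411.85321865 200.03677214]
 [  0.           0.           1.        ]] [[ 0.29785083 -0.73217774  0.61253624  1.32401221]
 [ 0.95461045  0.22714214 -0.19267937 -0.24981923]
 [ 0.00194276  0.6421232   0.76659899  1.11307328]
 [ 0.          0.          0.          1.        ]] ['frame', 'mtx', 'extrinsics']
top [[483.79008942   0.         330.33973916]
 [  0.         483.79008942 202.88584385]
 [  0.           0.           1.        ]] [[-0.0070677   0.99602836 -0.08875557  0.36554193]
 [-0.99975118 -0.00891614 -0.02044699 -0.01259936]
 [-0.02115714  0.08858898  0.99584355  1.69343991]
 [ 0.          0.          0.          1.        ]] ['frame', 'mtx', 'extrinsics']
```

View pics/scene0.png

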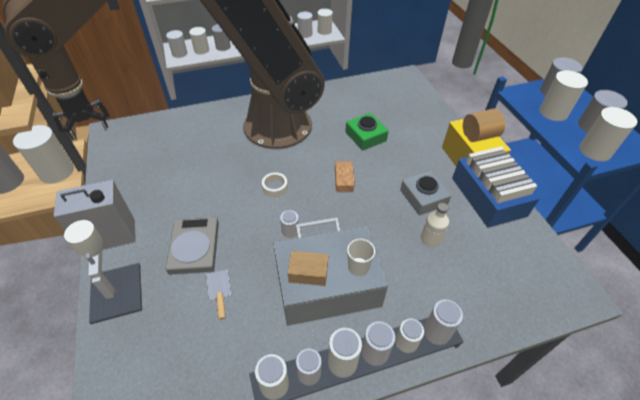

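View pics/top0.png

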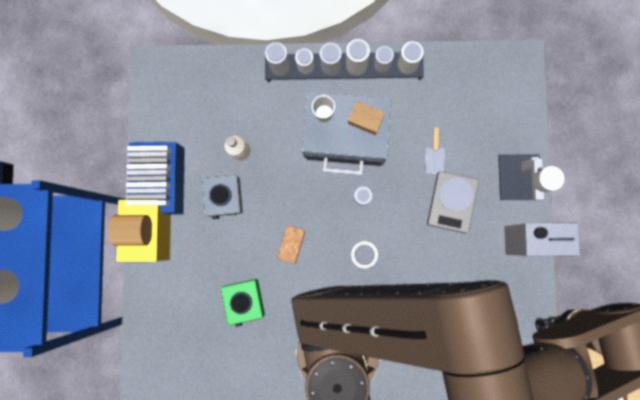

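The scene view shows the drawer unit with its handle, the tin, mixer, scales, cup and box. In the top view (up = +x) the unit is at about (346,130), handle (343,172), tin (363,195), grey mixer (221,196), scales (455,203). The green look-alike is at (242,302). I'll enlarge the relevant part.

```bash
cat > h.py <<'E'
import numpy as np,cv2
from rig import monitor, viewer, order, env
from scipy.spatial.transform import Rotation as R
def pix(M,E,u,v,z):
    d=E[:3,:3]@np.array([(u-M[0,2])/M[0,0],-(v-M[1,2])/M[1,1],-1]);o=E[:3,3]
    return o+d*(z-o[2])/d[2]
def proj(M,E,p):
    c=np.linalg.inv(E)@np.append(p,1);return M[0,2]-M[0,0]*c[0]/c[2], M[1,2]+M[1,1]*c[1]/c[2]
def tool(s=None):
    s=s or monitor.get_state();T=np.eye(4);T[:3,:3]=R.from_euler('xyz',s['tcp_rot'],degrees=True).as_matrix();T[:3,3]=s['eef_pos'];return T
def rel(p,yaw=None):
    "shift (cm, tool axes) to reach world p; yaw: desired direction (deg) of tool y line -> turn rad"
    T=tool();d=T[:3,:3].T@(np.array(p)-T[:3,3])*100
    t=None
    if yaw is not None:
        y=T[:3,1];a=np.degrees(np.arctan2(y[1],y[0]));e=(yaw-a+90)%180-90;t=-np.radians(e)
    return d.round(2),t
E
python3 - <<'E'
import cv2
a=cv2.imread("pics/top0.png")[85:285,200:480];cv2.imwrite("pics/crop0.png",cv2.resize(a,None,fx=2.85,fy=2.85,interpolation=cv2.INTER_CUBIC))
E
```

```text
(no output)
```

View pics/crop0.png

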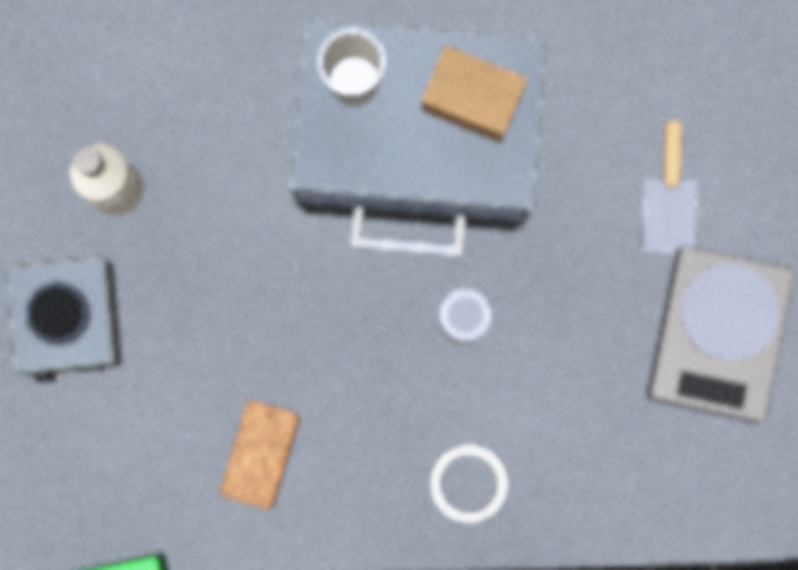

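The crop shows tin lid at (465,315), handle bar (352,243)-(463,251), pad (58,312) on the grey mixer, pan (730,312). Mixer candidates: grey box at full px (221,196) and green box at (242,302). The task rules out green, so the grey one is meant.

```bash
python3 - <<'E'
from h import *
c=viewer.camera("top");M,E=c["mtx"],c["extrinsics"]
P=lambda x,y,z:pix(M,E,200+(x+.5)/2.85-.5,85+(y+.5)/2.85-.5,z)
for n,x,y,z in [("tin",465,315,.075),("hL",352,243,.115),("hR",463,251,.115),("capFL",293,187,.13),("capFR",535,207,.13),("capBL",304,25,.13),("capBR",543,40,.13),("padtop",58,312,.074),("mixFL",14,373,.066),("mixFR",110,363,.066),("pan",730,312,.055),("tape",469,483,.036),("blk",260,455,.042),("thin",92,160,.17),("scFL",650,398,.042),("scFR",763,420,.042),("spat",670,215,.0)]:
    p=P(x,y,z);print(n,p.round(3),round(np.hypot(*p[:2]),3))
s=viewer.camera("wrist");print(s["mtx"],s["mount"])
print(rel([.5,0,.25]))
E
```

```text
tin [ 0.535 -0.089  0.075] 0.542
hL [0.615 0.043 0.115] 0.617
hR [ 0.605 -0.086  0.115] 0.611
capFL [0.679 0.11  0.13 ] 0.688
capFR [ 0.653 -0.168  0.13 ] 0.674
capBL [0.87  0.097 0.13 ] 0.875
capBR [ 0.848 -0.18   0.13 ] 0.867
padtop [0.543 0.394 0.074] 0.671
mixFL [0.471 0.447 0.066] 0.65
mixFR [0.482 0.333 0.066] 0.586
pan [ 0.537 -0.404  0.055] 0.673
tape [ 0.337 -0.093  0.036] 0.35
blk [0.372 0.157 0.042] 0.404
thin [0.704 0.333 0.17 ] 0.779
scFL [ 0.437 -0.309  0.042] 0.535
scFR [ 0.409 -0.443  0.042] 0.603
spat [ 0.665 -0.347  0.   ] 0.75
[[282.80385287   0.         319.64589154]
 [  0.         282.80385287 198.77968682]
 [  0.           0.           1.        ]] [[ 1.57690757e-04  9.51663749e-01  3.07141798e-01  7.84854115e-02]
 [ 9.99999295e-01 -5.11473860e-04  1.07136342e-03  8.93181546e-04]
 [ 1.17667273e-03  3.07141412e-01 -9.51663159e-01 -1.22567562e-01]
 [ 0.00000000e+00  0.00000000e+00  0.00000000e+00  1.00000000e+00]]
(array([ 4.859e+01, -5.320e+01,  3.000e-02]), None)
```

```bash
python3 - <<'E'
from h import *
print(rel([.535,-.089,.2],85.5-0))
E
sed -n 1,3p h.py >/dev/null
```

```text
(array([ 49.89, -43.72,   5.02]), np.float64(0.3163121602749897))
```

```bash
python3 -m handwheel '[[3,-2.6,0,0.03],[7.5,-6.6,0,0.09],[12,-10.5,0,0.15],[16.5,-14.5,0,0.2],[21,-18.4,0,0.26],[25.5,-22.3,0,0.316],[30,-26.3,0,0.316],[34.5,-30.2,1,0.316],[39,-34.2,2,0.316],[43.5,-38.1,3,0.316],[47.5,-41.6,4,0.316],[49.9,-43.7,5,0.316]]' 1; python3 -m handwheel '[[0,0,0,0],[0,0,0,0]]'
python3 - <<'E'
from h import *
T=tool();c=viewer.camera("wrist");cv2.imwrite("pics/w1.png",c["frame"][:,:,::-1]);E=T@c["mount"];M=c["mtx"]
np.savez("w1.npz",M=M,E=E);print(proj(M,E,[.535,-.089,.08]),T[:3,3])
E
```

```text
t: 1.7
eef_pos: [0.5363, -0.0872, 0.1999]
tcp_rot: [-180.0, -0.0, -4.4]
force: [0.3, -0.1, -0.8]
finger_gap: 0.0858
finger_force: 0.0
t: 1.95
eef_pos: [0.5348, -0.0897, 0.2003]
tcp_rot: [180.0, 0.0, -4.5]
force: [0.2, 0.2, 0.5]
finger_gap: 0.0856
finger_force: 0.0
(np.float64(318.15714440445424), np.float64(198.8518075369623)) [ 0.53477368 -0.08965984  0.20025457]
```

View pics/w1.png

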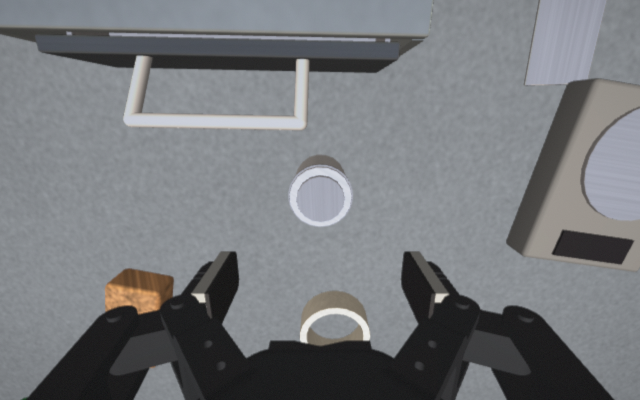

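The wrist view shows the tin lid centred at (320,198), where predicted. The handle bar runs from (130,121) to (301,123) and the panel's top front edge from (38,50) to (392,70). I'll descend on the tin and grip it.

```bash
python3 - <<'E'
from h import *
d=np.load("w1.npz");M,E=d["M"],d["E"]
for n,u,v,z in [("tin",320,198,.08),("hL",130,120,.117),("hR",301,122,.117),("uL",0,29,.13),("uR",430,37,.13),("pL",40,48,.097),("pR",398,56,.097)]: print(n,pix(M,E,u,v,z).round(4))
E
python3 -m handwheel '[[0,0,4,0],[0,0,8,0],[0,0,12,0],[0,0,14.5,0],[0,0,15.2,0],[0,0,15.2,0]]' 1
python3 -m handwheel '[[0,0,0,0],[0,0,0,0],[0,0,0,0],[0,0,0,0],[0,0,0,0]]' -0.5 40
```

```text
tin [ 0.5357 -0.0907  0.08  ]
hL [0.6151 0.0369 0.117 ]
hR [ 0.6045 -0.0826  0.117 ]
uL [0.6728 0.0914 0.13  ]
uR [ 0.6484 -0.1661  0.13  ]
pL [0.6691 0.1001 0.097 ]
pR [ 0.644  -0.1555  0.097 ]
t: 2.75
eef_pos: [0.5351, -0.0901, 0.0487]
tcp_rot: [180.0, -0.0, -4.5]
force: [0.3, -0.1, -0.1]
finger_gap: 0.0856
finger_force: 0.0
t: 3.38
eef_pos: [0.5358, -0.0897, 0.0496]
tcp_rot: [180.0, -0.1, -4.5]
force: [-2.7, -2.0, 10.2]
finger_gap: 0.0573
finger_force: 40.6
```

```bash
python3 -m handwheel '[[0,0,-2,0],[0,0,-5,0],[0,0,-9,0],[0,-2,-12,0],[0,-6,-14,0],[0,-11,-14,0],[0,-16,-14,0],[0,-21,-14,0],[0,-26,-14,0],[0,-29.5,-14,0],[0,-31,-13,0],[0,-31,-10,0]]'
python3 -m handwheel '[[0,0,3,0],[0,0,6,0],[0,0,8,0],[0,0,9,0],[0,0,9.6,0],[0,0,9.9,0],[0,0,10,0],[0,0,10,0]]'
python3 -m handwheel '[[0,0,0,0],[0,0,0,0],[0,0,0,0],[0,0,-1,0],[0,0,-4,0],[0,0,-8,0],[0,0,-13,0],[0,0,-17,0]]' 1
python3 - <<'E'
from h import *
print(rel([.6095,-.023,.19],84.9))
E
```

```text
t: 4.88
eef_pos: [0.5602, 0.2207, 0.149]
tcp_rot: [-179.9, -0.2, -4.4]
force: [0.6, -0.5, -2.6]
finger_gap: 0.0573
finger_force: 43.9
t: 5.88
eef_pos: [0.5596, 0.2196, 0.0496]
tcp_rot: [-180.0, -0.0, -4.5]
force: [-4.0, -3.1, 10.0]
finger_gap: 0.0572
finger_force: 45.3
t: 6.88
eef_pos: [0.5595, 0.2197, 0.221]
tcp_rot: [-180.0, -0.1, -4.5]
force: [0.5, 0.4, -0.6]
finger_gap: 0.0855
finger_force: 0.0
(array([ 6.87, 23.81,  3.1 ]), np.float64(0.010864748877629006))
```

```bash
python3 -m handwheel '[[0.5,2,0,-0.17],[1.5,5,0,-0.34],[2.3,8,0,-0.52],[3,11,0,-0.69],[3.9,14,0,-0.87],[4.8,17,0,-1.04],[5.6,19.5,0,-1.21],[6.3,21.9,1,-1.38],[6.8,23.5,2,-1.53],[6.87,23.8,3,-1.56],[6.87,23.8,3,-1.56],[6.87,23.8,3,-1.56]]' 0
python3 - <<'E'
from h import *
T=tool();c=viewer.camera("wrist");cv2.imwrite("pics/w2.png",c["frame"][:,:,::-1]);E=T@c["mount"];M=c["mtx"]
np.savez("w2.npz",M=M,E=E);print(T[:3,3],proj(M,E,T[:3,3]+[0,0,-.07]),proj(M,E,[.6095,-.023,.115]))
E
```

```text
t: 8.38
eef_pos: [0.6093, -0.0224, 0.1887]
tcp_rot: [180.0, -0.0, 84.8]
force: [-0.5, -0.6, 0.1]
finger_gap: 0.0425
finger_force: 0.0
[ 0.6092713  -0.02236552  0.18867742] (np.float64(319.5560206799023), np.float64(219.41312579459833)) (np.float64(319.9437713712462), np.float64(218.32534300311008))
```

View pics/w2.png

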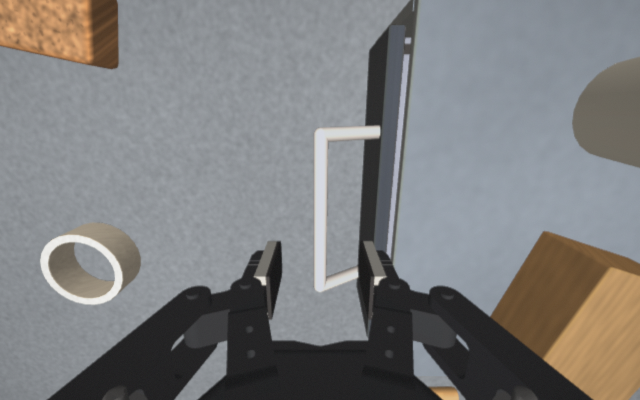

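The bar is vertical in the image at u≈321 and centred between the fingers. I'll descend, grip and pull.

```bash
python3 -m handwheel '[[0,0,2,0],[0,0,4.5,0],[0,0,6.3,0],[0,0,7.2,0],[0,0,7.2,0]]'
python3 -m handwheel '[[0,0,0,0],[0,0,0,0],[0,0,0,0],[0,0,0,0],[0,0,0,0]]' -1 50
python3 - <<'E'
from h import *
T=tool();a=np.radians(-5.1);print(rel(T[:3,3]-.165*np.array([np.cos(a),np.sin(a),0])))
E
```

```text
t: 9.05
eef_pos: [0.6092, -0.0229, 0.116]
tcp_rot: [-180.0, 0.0, 84.9]
force: [0.6, -0.0, 0.3]
finger_gap: 0.0428
finger_force: 0.0
t: 9.68
eef_pos: [0.6097, -0.0231, 0.1171]
tcp_rot: [179.9, -0.0, 84.9]
force: [-1.9, 0.1, 6.0]
finger_gap: 0.0082
finger_force: 48.8
(array([ -0.  , -16.5 ,  -0.02]), None)
```

```bash
python3 -m handwheel '[[0,-1,0,0],[0,-2.5,0,0],[0,-4.5,0,0],[0,-6.5,0,0],[0,-8.5,0,0],[0,-10.5,0,0],[0,-12,0,0],[0,-13.3,0,0],[0,-14,0,0],[0,-14.5,0,0],[0,-15,0,0],[0,-15,0,0]]'
python3 -m handwheel '[[0,-0.3,0,0],[0,-0.6,0,0],[0,-0.6,0,0]]'
```

```text
t: 11.18
eef_pos: [0.4597, -0.0087, 0.117]
tcp_rot: [179.9, -0.1, 84.9]
force: [-1.0, 17.5, 13.4]
finger_gap: 0.0084
finger_force: 50.6
t: 11.55
eef_pos: [0.4541, -0.0082, 0.117]
tcp_rot: [179.9, -0.1, 84.9]
force: [1.2, 18.0, 11.6]
finger_gap: 0.008
finger_force: 50.4
```

```bash
python3 -m handwheel '[[0,-0.3,0,0],[0,-0.5,0,0],[0,-0.5,0,0]]'; python3 -m handwheel '[[0,-0.3,0,0],[0,-0.5,0,0],[0,-0.5,0,0]]'
```

```text
t: 11.92
eef_pos: [0.4533, -0.0081, 0.1172]
tcp_rot: [179.5, -0.1, 84.9]
force: [24.2, 16.8, -15.1]
finger_gap: 0.0078
finger_force: 48.8
t: 12.3
eef_pos: [0.453, -0.0081, 0.1176]
tcp_rot: [179.0, -0.1, 84.9]
force: [48.5, 15.1, -41.9]
finger_gap: 0.0081
finger_force: 48.2
```

```bash
python3 -m handwheel '[[0,0.5,0,0],[0,0.85,0,0],[0,0.85,0,0]]'; python3 -m handwheel '[[0,0,0,0],[0,0,0,0],[0,0,0,0],[0,0,-2,0],[0,0,-6,0],[0,0,-11,0],[0,2,-16,0],[0,4,-20,0],[0,6,-20,0],[0,6,-20,0],[0,6,-20,0]]' 0
python3 - <<'E'
from h import *
T=tool();c=viewer.camera("wrist");cv2.imwrite("pics/w3.png",c["frame"][:,:,::-1]);E=T@c["mount"];M=c["mtx"]
np.savez("w3.npz",M=M,E=E);print(T[:3,3])
c=viewer.camera("top");f=c["frame"][:,:,::-1][85:285,200:480];cv2.imwrite("pics/top3.png",cv2.resize(f,None,fx=2.85,fy=2.85,interpolation=cv2.INTER_CUBIC))
E
```

```text
t: 12.68
eef_pos: [0.4535, -0.0082, 0.1172]
tcp_rot: [179.8, -0.1, 84.9]
force: [4.3, 17.1, 13.4]
finger_gap: 0.0079
finger_force: 53.2
t: 14.05
eef_pos: [0.511, -0.0143, 0.3156]
tcp_rot: [-179.9, 0.0, 84.9]
force: [-0.0, 0.2, -0.6]
finger_gap: 0.0427
finger_force: 0.0
[ 0.51103945 -0.01434192  0.31555361]
```

View pics/w3.png

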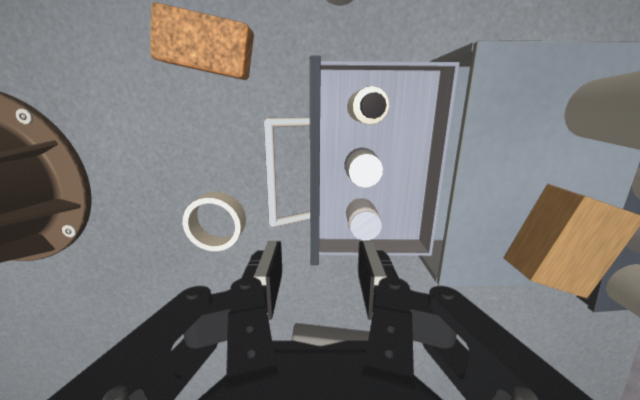

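The wrist view shows the drawer open with three things in it. Candidates for the bottle are (370,105), white with a black centre; (366,169), plain white; and (365,222), plain metal, so the can. The black centre suggests (370,105), and I'll confirm that in a crop.

```bash
python3 - <<'E'
import cv2
a=cv2.imread("pics/w3.png")[60:255,300:460];cv2.imwrite("pics/c3.png",cv2.resize(a,None,fx=3,fy=3,interpolation=cv2.INTER_CUBIC))
E
```

```text
(no output)
```

View pics/c3.png

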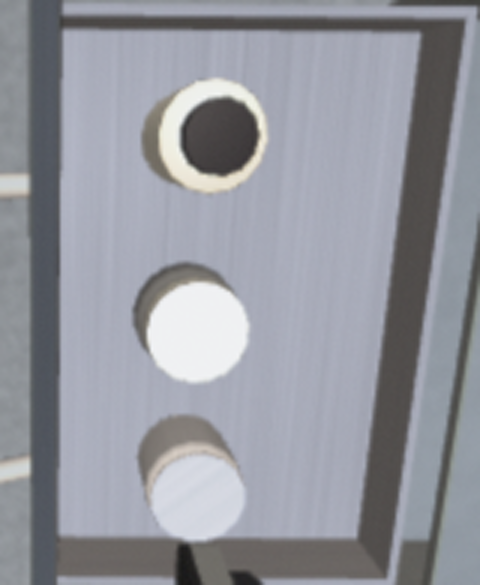

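The black disc sits above a white shoulder: 26 px at cap height is about 29 mm, and the 36 px ring is about 43 mm. The bottle is therefore the top one, with its cap at px (373,105). The middle one is the white jar and the bottom one the metal can.

```bash
python3 - <<'E'
from h import *
d=np.load("w3.npz");M,E=d["M"],d["E"]
for n,u,v,z in [("cap",373.5,105,.118),("body",370.7,105.4,.100),("jar",366,170,.074),("panTop",315,60,.097),("panBot",315,262,.097)]: print(n,pix(M,E,u,v,z).round(4))
p=(pix(M,E,373.5,105,.118)+pix(M,E,370.7,105.4,.1))/2;print(p,rel([p[0],p[1],.22]))
E
```

```text
cap [0.5754 0.061  0.118 ]
body [0.5754 0.0607 0.1   ]
jar [ 0.5709 -0.0193  0.074 ]
panTop [0.5168 0.1133 0.097 ]
panBot [ 0.4933 -0.1357  0.097 ]
[0.57537931 0.06083895 0.109     ] (array([8.06, 5.74, 9.56]), None)
```

```bash
python3 -m handwheel '[[2,1.4,1,0],[5,3.6,3,0],[7.4,5.3,6,0],[8.06,5.74,9.5,0],[8.06,5.74,12.5,0],[8.06,5.74,16,0],[8.06,5.74,19.5,0],[8.06,5.74,22,0],[8.06,5.74,23.2,0],[8.06,5.74,23.6,0],[8.06,5.74,23.6,0]]' 0.45
python3 -m handwheel '[[0,0,0,0],[0,0,0,0],[0,0,0,0],[0,0,0,0],[0,0,0,0]]' -1 60
```

```text
t: 15.52
eef_pos: [0.5768, 0.0608, 0.0808]
tcp_rot: [180.0, -0.0, 84.9]
force: [0.2, 0.4, -0.3]
finger_gap: 0.0622
finger_force: 0.0
t: 16.15
eef_pos: [0.577, 0.0608, 0.0814]
tcp_rot: [179.9, -0.0, 84.9]
force: [-1.3, 0.1, 6.0]
finger_gap: 0.0411
finger_force: 59.5
```

```bash
python3 -m handwheel '[[0,0,-2,0],[0,0,-5,0],[0,0,-9,0],[0,0,-13,0],[2,-0.4,-16,0],[6,-1.2,-18,0],[11,-2.1,-18,0],[16,-3.1,-18,0],[21,-4,-18,0],[26,-5,-18,0],[30.5,-5.9,-18,0],[32.87,-6.35,-18,0]]'
python3 -m handwheel '[[0,0,0,0],[0,0,0,0]]'
python3 - <<'E'
from h import *
T=tool();c=viewer.camera("wrist");cv2.imwrite("pics/w4.png",c["frame"][:,:,::-1]);E=T@c["mount"];M=c["mtx"]
np.savez("w4.npz",M=M,E=E);print(T[:3,3],proj(M,E,[.543,.394,.074]),monitor.get_state()['tcp_rot'])
E
```

```text
t: 17.65
eef_pos: [0.5418, 0.396, 0.2607]
tcp_rot: [180.0, -0.0, 85.0]
force: [0.6, -0.7, -1.5]
finger_gap: 0.0408
finger_force: 60.7
t: 17.9
eef_pos: [0.5426, 0.3928, 0.2604]
tcp_rot: [-180.0, 0.0, 84.9]
force: [0.3, -0.0, -0.8]
finger_gap: 0.0407
finger_force: 60.6
[0.54256908 0.39282947 0.26036171] (np.float64(320.00301885473795), np.float64(179.44091234536256)) [-1.79997232e+02  2.38941483e-02  8.48515154e+01]
```

View pics/w4.png

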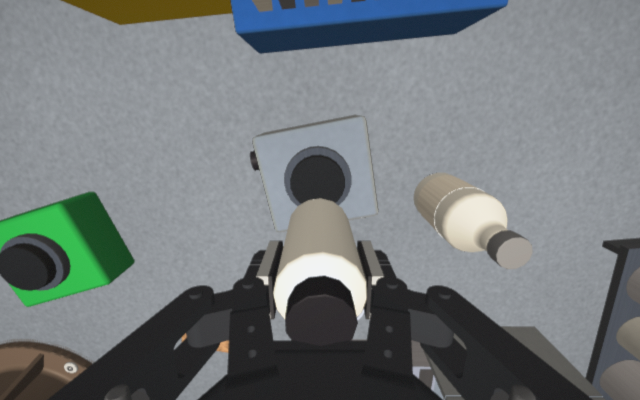

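The wrist view shows the held bottle upright over the grey mixer. The pad's disc is centred at about (317.5,178), against a predicted (320,179), so I'll shift 2.5 mm along tool -y. The green look-alike is at the left, well clear.

```bash
python3 -m handwheel '[[0,-0.2,2,0],[0,-0.25,5,0],[0,-0.25,8,0],[0,-0.25,10,0],[0,-0.25,11,0],[0,-0.25,11.5,0],[0,-0.25,11.5,0]]'
python3 -m handwheel '[[0,0,0.3,0],[0,0,0.6,0],[0,0,0.8,0],[0,0,0.8,0]]'
```

```text
t: 18.82
eef_pos: [0.5404, 0.3938, 0.1459]
tcp_rot: [180.0, -0.0, 84.9]
force: [-0.9, -0.9, 2.7]
finger_gap: 0.0409
finger_force: 61.0
t: 19.32
eef_pos: [0.5407, 0.3945, 0.1391]
tcp_rot: [179.9, -0.1, 84.9]
force: [-3.8, -5.8, 20.2]
finger_gap: 0.0411
finger_force: 62.6
```

```bash
python3 -m handwheel '[[0,0,0.15,0],[0,0,0.15,0]]';python3 -m handwheel '[[0,0,0.15,0],[0,0,0.15,0]]'
```

```text
t: 19.58
eef_pos: [0.5408, 0.3947, 0.1389]
tcp_rot: [179.9, -0.1, 84.9]
force: [-7.9, -6.5, 37.3]
finger_gap: 0.0408
finger_force: 64.3
t: 19.82
eef_pos: [0.5407, 0.3949, 0.1386]
tcp_rot: [179.8, -0.1, 84.9]
force: [-13.5, -10.3, 54.0]
finger_gap: 0.0411
finger_force: 65.8
```

The force now climbs 17 N for 0.3 mm, so the pad has bottomed. I'll ease a little, hold over a second, then lift.

```bash
python3 -m handwheel '[[0,0,-0.15,0],[0,0,-0.15,0],[0,0,-0.15,0],[0,0,-0.15,0],[0,0,-0.15,0],[0,0,-0.15,0],[0,0,-0.15,0],[0,0,-0.15,0],[0,0,-0.15,0],[0,0,-0.15,0],[0,0,-0.15,0],[0,0,-0.15,0]]'
python3 -m handwheel '[[0,0,-0.5,0],[0,0,-1.2,0],[0,0,-3,0],[0,0,-6,0],[0,0,-10,0],[0,0,-13,0],[0,0,-13,0]]'
python3 - <<'E'
from h import *
print(rel([.537,-.404,.25]),tool()[:3,3])
E
```

```text
t: 21.32
eef_pos: [0.5406, 0.3947, 0.1388]
tcp_rot: [179.9, -0.1, 84.9]
force: [-9.8, -6.1, 36.6]
finger_gap: 0.0411
finger_force: 63.9
t: 22.2
eef_pos: [0.541, 0.3949, 0.2692]
tcp_rot: [179.8, -0.2, 84.9]
force: [-0.1, 0.9, -1.4]
finger_gap: 0.0408
finger_force: 60.7
(array([-79.62,   6.69,   1.7 ]), None) [0.54098537 0.39490233 0.26923955]
```

```bash
python3 -m handwheel '[[-2,0.2,0,0],[-6,0.5,0,0],[-11,0.9,0,0],[-16.5,1.4,0,0],[-22,1.85,0,0],[-27.5,2.3,0,0],[-33,2.8,0,0],[-38.5,3.2,0,0],[-44,3.7,0,0],[-49.5,4.2,0,0],[-55,4.6,0,0],[-60,5,0,0]]'
python3 -m handwheel '[[-5,0.4,0,0],[-10,0.85,1,0],[-14.5,1.2,3,0],[-17.5,1.5,6,0],[-19.2,1.62,8,0],[-19.6,1.69,9.5,0],[-19.6,1.69,10.2,0],[-19.6,1.69,10.2,0]]'
python3 - <<'E'
from h import *
T=tool();c=viewer.camera("wrist");cv2.imwrite("pics/w5.png",c["frame"][:,:,::-1]);E=T@c["mount"];print(T[:3,3],proj(c["mtx"],E,[.537,-.404,.055]))
E
```

```text
t: 23.7
eef_pos: [0.5348, -0.2102, 0.2648]
tcp_rot: [-179.9, -0.0, 84.9]
force: [0.4, -0.7, -0.8]
finger_gap: 0.0407
finger_force: 60.6
t: 24.7
eef_pos: [0.536, -0.4036, 0.1638]
tcp_rot: [-180.0, -0.0, 85.0]
force: [0.1, 0.2, -0.6]
finger_gap: 0.0406
finger_force: 60.6
[ 0.5359891  -0.40363505  0.16382751] (np.float64(320.8794485255804), np.float64(202.8771474232808))
```

View pics/w5.png

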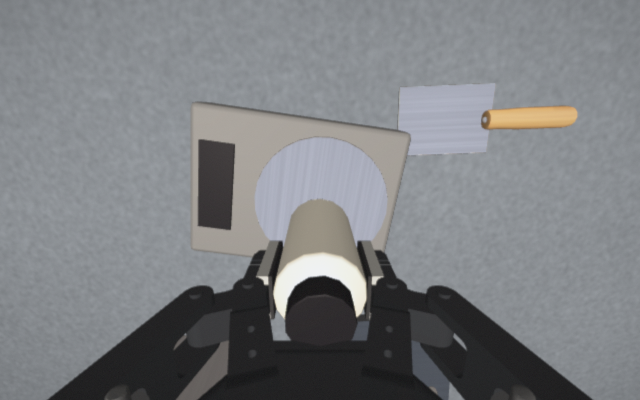

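The pan is centred at about (321,202), directly under the bottle, which is still upright. I'll lower it slowly.

```bash
python3 -m handwheel '[[0,0,1.5,0],[0,0,3,0],[0,0,3.8,0],[0,0,4.3,0],[0,0,4.5,0],[0,0,4.5,0]]'
python3 -m handwheel '[[0,0,0.1,0],[0,0,0.2,0],[0,0,0.3,0],[0,0,0.3,0]]'
python3 -m handwheel '[[0,0,0.1,0],[0,0,0.2,0],[0,0,0.2,0]]'
```

```text
t: 25.5
eef_pos: [0.5359, -0.4048, 0.1189]
tcp_rot: [180.0, 0.0, 84.9]
force: [0.1, 0.2, -1.5]
finger_gap: 0.0407
finger_force: 60.7
t: 26.0
eef_pos: [0.5358, -0.4047, 0.1157]
tcp_rot: [-180.0, -0.0, 84.9]
force: [0.2, -0.0, -0.7]
finger_gap: 0.0406
finger_force: 60.7
t: 26.38
eef_pos: [0.5358, -0.4047, 0.1137]
tcp_rot: [-180.0, -0.0, 84.9]
force: [-0.2, -0.1, -1.0]
finger_gap: 0.0407
finger_force: 60.7
```

```bash
python3 -m handwheel '[[0,0,0.1,0],[0,0,0.1,0]]'
python3 -m handwheel '[[0,0,0.05,0],[0,0,0.05,0]]';python3 -m handwheel '[[0,0,0.05,0],[0,0,0.05,0]]'
```

```text
t: 26.62
eef_pos: [0.5358, -0.4047, 0.1127]
tcp_rot: [-180.0, -0.0, 84.9]
force: [-0.6, 0.2, -1.3]
finger_gap: 0.0405
finger_force: 60.7
t: 26.88
eef_pos: [0.5359, -0.4047, 0.1124]
tcp_rot: [180.0, 0.0, 84.9]
force: [0.7, 1.1, 0.2]
finger_gap: 0.041
finger_force: 60.9
t: 27.12
eef_pos: [0.5359, -0.4049, 0.1123]
tcp_rot: [180.0, 0.0, 84.9]
force: [-2.2, 0.5, 6.8]
finger_gap: 0.0414
finger_force: 61.5
```

```bash
python3 -m handwheel '[[0,0,0,0],[0,0,0,0],[0,0,0,0],[0,0,0,0],[0,0,-1,0],[0,0,-3,0],[0,0,-6,0],[0,0,-10,0],[0,0,-14,0],[-4,0,-16,0],[-9,0,-18,0],[-15,0,-18,0]]' 0.6
python3 -m handwheel '[[-5,0,0,0],[-5,0,0,0],[-5,0,0,0]]'
python3 - <<'E'
from h import *
a=viewer.camera("top")["frame"][:,:,::-1][85:285,120:480];b=viewer.camera("scene")["frame"][:,:,::-1][150:350,160:520]
cv2.imwrite("pics/end.png",cv2.resize(np.vstack([a,b]),None,fx=1.5,fy=1.5,interpolation=cv2.INTER_CUBIC))
E
```

```text
t: 28.62
eef_pos: [0.5232, -0.5557, 0.2965]
tcp_rot: [179.8, 0.2, 85.0]
force: [1.6, 0.3, -0.2]
finger_gap: 0.0686
finger_force: 0.0
t: 29.0
eef_pos: [0.518, -0.6037, 0.2928]
tcp_rot: [180.0, 0.0, 84.9]
force: [0.2, 0.2, 0.6]
finger_gap: 0.0682
finger_force: 0.0
```

View pics/end.png

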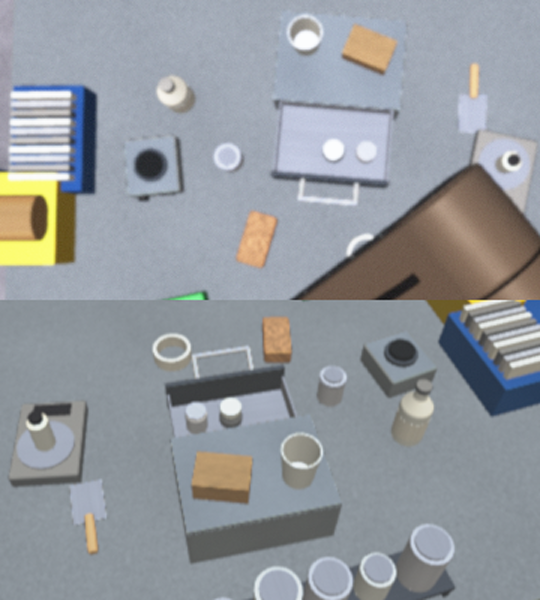

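The bottle stands upright on the pan, at (512,160) in the top view. The tin stands clear of the drawer at (228,157), the drawer is open with the jar and can standing in it, and nothing else has moved. I'm handing the job in.

```bash
python3 -c "
from rig import order
print(order.finish_job())"
```

```text
the job is handed in; nothing more can be done
None
```

I handed the job in at about 29 s: the tin stands clear, the drawer is pulled to its stop, the bottle held the mixer's pad down for over a second, and it now stands upright on the scales' pan; no verdict was returned.

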